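Fit the missing cell in the battery lamp and lock its cover

TASK

The battery lamp on the cutting table is one cell short. Slide the catch on its sloped front to unlock the cover, swing the cover right up, and stand the spare cell that matches the two inside, nub up as it stands now, fully down in the empty seat. Then shut the cover all the way and slide the catch back until it clicks into its locked end; leave the thinner cell and the other things on the table where they are.

Things in the scene. Friction and masses are not known exactly. Their poses are not given: they have to be found in the camera images.
- lamp: Grey battery lamp, fixed on the table (lengths in mm). Origin: on the table under the axis of its drum; x runs from the sloped nose (to the right of the robot) to the lens, z up. Drum: open well for three standing cells, 92 outside and 80 inside diameter, rim at z = 54, inner floor at z = 14. The hinged round cover on it is 92 in diameter, its top at z = 84 when shut. Lens end at x = 75.
- empty_seat (a point): Centre of the floor of the empty seat, at (-21, 0, 14) in the lamp frame. The filled seats lie 21 from the drum axis at +60 and -60 degrees from lamp x; round ribs stand between the seats, up to z = 50. A seat leaves about 2 mm of play. A cell standing in it reaches z = 75, 21 above the rim.
- cover (a joint): Hinge of the cover, rad: 0 shut, 1.6 fully open (tab pointing up). Stiff: the cover stays at whatever angle it is left; about 1.5 N at the tab moves it. While the catch is locked the cover cannot open; with the catch locked while the cover is open, the cover cannot shut.
- cover_tab (a point): Middle of the finger tab on the cover: a flat tongue 44 wide (lamp y), 10 thick, that sticks out forward from the cover's top over the catch. Shut, it lies at (-72, 0, 78) in the lamp frame; front edge at x = -84, underside at z = 73, sides free from x = -84 to -48. Can be pinched by its two sides from above at any cover angle. Axes: the lamp's when shut, turning with the cover.
- cover_hinge (a point): Point on the hinge axis of the cover, at (52, 0, 58.5) in the lamp frame; the axis runs along lamp y. When shut, the tab's middle lies 124 in front of it and 19.5 above it.
- catch (a joint): Slide of the cover catch, m: 0 locked, 0.012 unlocked; unlocking moves it along the lamp's +y (left for someone facing the panel). A spring detent at mid-stroke takes about 5 N to cross either way; past the middle it snaps on to the end.
- catch_ridge (a point): Top centre of the ridge on the catch, a 16 x 36 plate lying flush (1 proud) in the sloped panel. Ridge: 14 long down the slope, 6 wide along y, 4.5 above the panel. Axes: z the panel normal, y the lamp's y, x up the slope. Locked: (-80, -6, 43) in the lamp frame; unlocked: y = +6. The tab hangs over it: with the cover shut only a tool tilted back like the panel gets to it.
- nose_panel (a point): Middle of the flat sloped panel on the lamp's nose, at (-78, 0, 39) in the lamp frame; axes as the lamp's. The panel is 84 wide and slopes 40 degrees down to the nose (-x), from its top edge at x = -56, z = 58 to its low edge at x = -100, z = 21; its normal is (-0.643, 0, 0.766). Nothing else stands proud of it beside the ridge.
- cell_thick: Spare cell that matches those in the lamp: plain round cell with dark jacket and brass band, 34 diameter, 61 high with its 2 high nub, 140 g nominal, standing nub up on the table. Origin: centre of its underside, z up.
- cell_thin: Cell of the next smaller size, same looks, 26 diameter, 50 high, standing on the table; not for this lamp. Origin: centre of its underside.
- cell_in_left: One of the two cells already in the lamp (seat at +60 degrees), 34 diameter, 61 high. Origin: centre of its underside.
- cell_in_right: The other cell already in the lamp (seat at -60 degrees). Origin: centre of its underside.
- masking_tape: Roll of masking tape lying flat, 81 diameter, 18 high; bystander. Origin: centre of its underside.
- spool_black: Spool of black thread standing, 34 diameter, 50 high; bystander. Origin: centre of its underside.
- tape_measure: Round tape measure lying flat, 70 x 64 x 17; bystander. Origin: centre of its underside.

How it is judged:
On the way, in this order (a step that is already met when the one before it is completed fails the run):
1. the catch is slid to its unlocked end while the cover is shut (value of joint catch above 0.01 m and value of joint cover below 0.05 rad), for 0.2 s.
2. the cover is swung up (value of joint cover above 1.2 rad), for 0.2 s.
3. the thick spare cell stands fully down in the empty seat, released, with the two others in theirs (z of cell_thick in the frame of lamp between 0.01 and 0.017 m and horizontal distance between each of cell_thick, cell_in_left, cell_in_right and lamp below 0.03 m and angle between each of cell_thick, cell_in_left, cell_in_right's own z axis and vertical below 0.12 rad and horizontal distance between cell_thick and empty_seat below 0.007 m and z of cell_in_left in the frame of lamp between 0.01 and 0.017 m and z of cell_in_right in the frame of lamp between 0.01 and 0.017 m and contact force between the fingers and cell_thick below 0.05 N), for 0.2 s.
4. the cover is shut all the way, the catch still unlocked (value of joint cover below 0.03 rad and value of joint catch above 0.01 m), for 0.2 s.
At the end, for the whole second after the job is handed in: The catch is back at its locked end (within 2 mm), the cover is shut (within 0.03 rad), and all three thick cells stand upright in the lamp, each on the floor of its seat (within 3 mm), the spare one within 7 mm of the middle of the formerly empty seat (value of joint catch below 0.002 m and value of joint cover below 0.03 rad and z of cell_thick in the frame of lamp between 0.01 and 0.017 m and horizontal distance between each of cell_thick, cell_in_left, cell_in_right and lamp below 0.03 m and angle between each of cell_thick, cell_in_left, cell_in_right's own z axis and vertical below 0.12 rad and horizontal distance between cell_thick and empty_seat below 0.007 m and z of cell_in_left in the frame of lamp between 0.01 and 0.017 m and z of cell_in_right in the frame of lamp between 0.01 and 0.017 m); the robot touches nothing.
It fails at once if the thin cell is moved by more than 25 mm (distance of cell_thin from where it was at the start of the episode above 0.025 m).
It fails at once if the masking tape is moved by more than 25 mm (distance of masking_tape from where it was at the start of the episode above 0.025 m).
It fails at once if the black spool is moved by more than 25 mm (distance of spool_black from where it was at the start of the episode above 0.025 m).
It fails at once if the tape measure is moved by more than 25 mm (distance of tape_measure from where it was at the start of the episode above 0.025 m).
It also fails if it takes over 72 s, if anything falls off the work surface, if the arm or the gripper's body presses on something with over 40 N, if the wrist force passes 120 N, or if a joint passes its speed limit or range.

ROBOT

A 6-joint arm with a two-finger parallel gripper is mounted at the origin on a cart in front of the work surface, level with it; the furniture and walls round the work are solid. World frame = base frame: x ahead of the robot, y to its left, z up, the work surface at z = 0. Lengths are in m, angles in rad, forces in N, time in s.
With the tool pointing down it reaches from about 0.275 to 0.825 m from the base axis. Payload 4.9 kg.
Tool frame: the origin (TCP) lies midway between the tips of the shut fingers; the grasp point (between the pads) lies 19 mm behind it; z points along the fingers, y is the line along which they close (so a half turn about z gives the same grasp; the last joint's range is limited). The gripper opens to 85 mm and grips with 20 to 120 N. Pads are 22 mm wide; open, the fingers measure 114 mm over their backs; the gripper's body (76 mm by 85 mm) begins 54 mm behind the grasp point. The pads swing forward as they close: fully open they stand 13 mm farther back than shut.
Start: joints at [-0.134, 0.326, -0.193, 1.052, 0, 1.437], TCP at [0.55, 0, 0.231] pointing down, gripper open.
Joint ranges: [-2.65, 2.65], [-0.97, 1.79], [-1.3, 1.35], [-1.93, 2.1], [-1.47, 1.37], [-3.14, 3.14]. Speed limits (rad/s): [2.57, 2.57, 3.14, 3.14, 3.14, 3.14].

INTERFACE

Orientations are given as [roll, pitch, yaw] about the fixed x, y, z axes, in that order (R = Rz(yaw) Ry(pitch) Rx(roll)).
In Python, from workcell import arm, optics, job gives the robot as it stands (arm), with the cameras (optics) and the job (job).
- The arm moves only by the tool jog_arm, called as name(argument=value, ...), one argument or row to a line, values as JSON. Schema: {"type":"object","properties":{"offsets":{"type":"array","items":{"type":"array","items":{"type":"number"},"minItems":7,"maxItems":7},"minItems":1,"maxItems":8},"clamp_n":{"type":"number"},"only":{"type":"string"},"quiet":{"type":"boolean"},"lines":{"type":"string"}},"required":["offsets"],"additionalProperties":false}. offsets is a list of rows, 1 to 8 of them, each of 7 numbers: dx, dy, dz in m, then a rotation vector rx, ry, rz in rad, then the finger opening in m; each row is the pose to reach, as a shift and turn from the pose commanded when the call began, along the tool's axes at that moment; what a row does not reach only later rows make up. A row lasts 1/10 s, in which the tool goes at most 0.05 m and 0.15 rad, less where a joint would pass 70% of its speed; a pose out of reach is approached as far as the arm can. The fingers move at their own pace and stop on an object; clamp_n is the grip in N (left out, the last holds). Time passes only in rows, so rows that do not move let the fingers close. The tool returns the time, the measured TCP pose, the force, the opening and the grip force at its end. only (a regular expression) keeps the lines of the reply that match it, lines (a string "A,B") keeps lines A to B, and quiet returns only ok. Input that does not fit is refused with a message, and nothing moves.
- arm.read_state(): the state, without advancing time (a new reading comes with each control period).
- optics.camera(name): name is "scene" or "side" or "wrist"; returns a dict with "pixels" (420x560x3 uint8, red, green, blue), "fx", "fy", "cx", "cy" (pixels), "extrinsics" (4x4, takes a point from world to camera coordinates). Camera axes: x right, y down, z forward; pixel columns grow to the right and rows downward; lengths in m; the calibration is good to about 2 mm. A picture is of the moment at which its call begins. There is no depth.
- job.job_done(): hands the job in; it is judged then, once.
The state is a dict: "clock": time; "joint_pos": joint angles; "joint_velocities": joint speeds; "joint_torque": joint torques, N m; "eef_pos": TCP position; "eef_rot": TCP orientation; "force": force on the tool from outside, world axes, zero at the start; "torque": the same for the moment, N m; "grip_width": finger opening in m; "finger_force": force on a finger pad.
Only numpy, scipy, OpenCV 4.12 (cv2) and the standard library are available. Lean on these libraries where they do the work, as an engineer would, in place of code of your own. Each camera call takes 0.05 s, during which the arm holds its last target. There are 200 camera calls.

## Working session

There is one attempt and no reset: what is moved stays moved. The work goes in short steps, Python scripts to look and compute and a tool call to move; the robot and the scene stay as the last step left them, time stands still between calls to the robot, and variables do not carry over. Pictures are saved under pics/ and viewed, at most 10 in all, crops included, and the job is handed in when it is done.

```bash
ls; mkdir -p pics; cat > h.py <<'E'
import cv2,numpy as np
from workcell import arm, optics, job
def snap(cam,name):
    c=optics.camera(cam); cv2.imwrite(f'pics/{name}.png',c['pixels'][:,:,::-1]); np.savez(f'pics/{name}.npz',**{k:np.array(v) for k,v in c.items()}); return c
E
python3 - <<'E'
from h import *
for n in('scene','side','wrist'):
    c=snap(n,n+'0'); print(n,c['fx'],c['cx'],c['cy'],np.round(c['extrinsics'],3).tolist())
a=cv2.imread('pics/scene0.png');b=cv2.imread('pics/side0.png')
print(arm.read_state())
E
```

```text
pics
workcell.py
scene 403.08388231183085 288.7300325582089 202.83557280869118 [[0.668, -0.744, 0.003, -0.413], [-0.484, -0.437, -0.758, 0.387], [0.565, 0.505, -0.652, 0.517], [0.0, 0.0, 0.0, 1.0]]
side 449.874460670744 282.5429878186666 212.8565863536792 [[0.999, -0.043, -0.018, -0.638], [-0.039, -0.542, -0.84, 0.104], [0.026, 0.839, -0.543, 1.149], [0.0, 0.0, 0.0, 1.0]]
wrist 347.40763215383527 275.47839115453974 207.2442186450406 [[1.0, -0.001, -0.003, -0.549], [-0.001, -0.952, 0.306, -0.039], [-0.003, -0.306, -0.952, 0.382], [0.0, 0.0, 0.0, 1.0]]
{'clock': 0.15, 'joint_pos': array([-1.34187903e-01,  3.26800725e-01, -1.93338165e-01,  1.05198194e+00,
       -7.38318415e-06,  1.43653455e+00]), 'joint_velocities': array([ 0.00027786, -0.001447  ,  0.00328691, -0.00049383,  0.00074461,
        0.00077931]), 'joint_torque': array([ 1.04211274e-03, -4.43704247e+01,  2.62664723e+01,  1.04285317e-02,
       -1.23322516e-04, -3.51401161e-05]), 'eef_pos': array([5.49572156e-01, 7.36020070e-05, 2.30673032e-01]), 'eef_rot': array([-3.14027909e+00, -1.69978902e-04,  1.57087010e+00]), 'force': array([ 0.6540751 , -0.24066963, -0.67708225]), 'torque': array([0.00716005, 0.03535461, 0.00442385]), 'finger_force': 0.0, 'grip_width': 0.08558871862096541}
```

View pics/scene0.png

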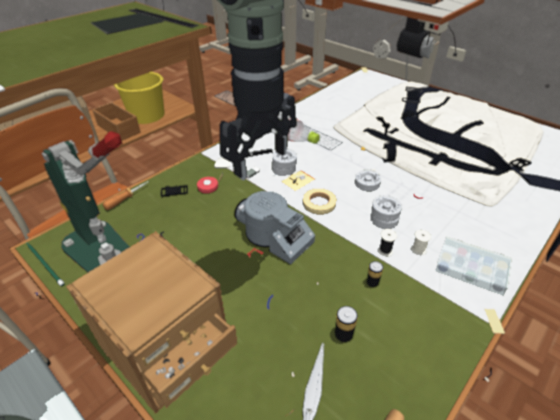

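View pics/side0.png

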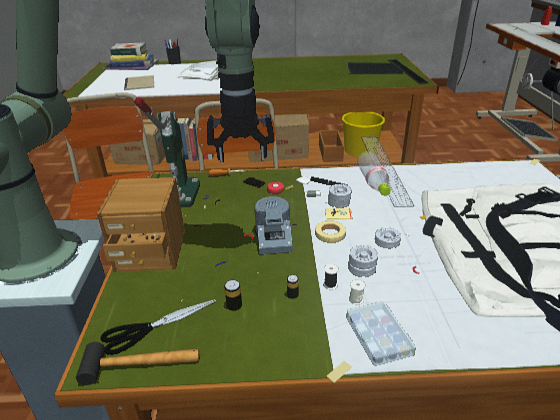

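```bash
python3 - <<'E'
import cv2,numpy as np
s,d,w=[cv2.imread(f'pics/{n}0.png') for n in('scene','side','wrist')]
f=lambda im,x,y,ww,hh,k:cv2.resize(im[y:y+hh,x:x+ww],None,fx=k,fy=k,interpolation=cv2.INTER_CUBIC)
C=np.zeros((600,800,3),np.uint8)
C[:300,:400]=f(s,225,187,100,75,4); C[:300,400:]=f(d,225,187,100,75,4)
C[300:,:400]=cv2.resize(w,(400,300)); C[300:,400:600]=f(s,330,255,50,75,4);C[300:,600:]=np.vstack([f(d,215,270,50,37,4),f(d,265,270,50,38,4)])
cv2.imwrite('pics/comp.png',C)
E
```

```text
(no output)
```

View pics/comp.png

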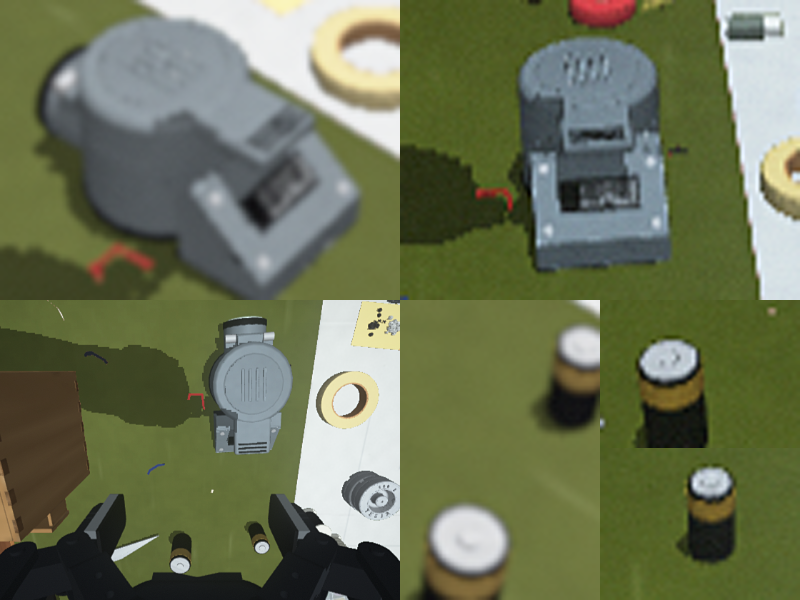

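```bash
cat >> h.py <<'E'
from scipy.optimize import least_squares
def proj(c,P):
    P=np.atleast_2d(P); q=P@c['extrinsics'][:3,:3].T+c['extrinsics'][:3,3]
    return np.c_[c['fx']*q[:,0]/q[:,2]+c['cx'],c['fy']*q[:,1]/q[:,2]+c['cy']]
def tw(p,L):
    L=np.atleast_2d(L)/1000.; s,k=np.sin(p[2]),np.cos(p[2])
    return np.c_[p[0]+k*L[:,0]-s*L[:,1],p[1]+s*L[:,0]+k*L[:,1],L[:,2]+(p[3] if len(p)>3 else 0)]
def load(n): return dict(np.load(f'pics/{n}.npz'))
def tri(obs):
    f=lambda P:np.concatenate([(proj(c,P)[0]-uv) for c,uv in obs])
    r=least_squares(f,[.55,0,.05]); return r.x,np.round(r.fun,1)
def wire():
    t=np.linspace(0,2*np.pi,60); ci=lambda r,z:np.c_[r*np.cos(t),r*np.sin(t),0*t+z]
    return [ci(46,84),ci(46,58),np.array([[-48,-22,83],[-84,-22,83],[-84,22,83],[-48,22,83]]),np.array([[-84,-22,73],[-84,22,73]]),
     np.array([[-56,-42,58],[-100,-42,21],[-100,42,21],[-56,42,58],[-56,-42,58]])]
E
cat > fit.py <<'E'
from h import *
S,D,W=load('scene0'),load('side0'),load('wrist0')
s=lambda u,v:(225+u/4-.4,187+v/4-.4); d=lambda u,v:(225+(u-400)/4-.4,187+v/4-.4); w=lambda u,v:(u*1.4,(v-300)*1.4)
K=[(S,s(249,150),(-84,22,83)),(S,s(315,122),(-84,-22,83)),(S,s(240,283),(-100,42,21)),(S,s(357,200),(-100,-42,21)),(S,s(195,185),(-56,42,58)),
(D,d(537,243),(-100,42,21)),(D,d(670,238),(-100,-42,21)),(W,w(236,453),(-84,22,83)),(W,w(279,452),(-84,-22,83)),(W,w(251,382),(0,0,84))]
f=lambda p:np.concatenate([(proj(c,tw(p,L))[0]-uv) for c,uv,L in K])
r=least_squares(f,[.6,.1,1.57,0]); print(r.x,np.round(r.fun.reshape(-1,2),1).tolist())
p=r.x
for n,(u,v) in dict(thick=((s0:=(330+467-400)*0,0)) ).items(): pass
cs=lambda u,v:(330+(u-400)/4-.4,255+(v-300)/4-.4)
d1=lambda u,v:(215+(u-600)/4-.4,270+(v-300)/4-.4); d2=lambda u,v:(265+(u-600)/4-.4,270+(v-448)/4-.4)
print('thick top',tri([(S,cs(467,538)),(D,d1(670,360)),(W,w(180,566))]))
print('thin top',tri([(D,d2(713,482)),(S,cs(583,345)),(W,w(262,547))]))
outs=[]
for n,c,(x,y) in(('scene',S,(225,187)),('side',D,(225,187)),('wrist',W,(270,20))):
    im=c['pixels'][:,:,::-1].copy(); k=4 if n!='wrist' else 2
    ww,hh=(100,75) if k==4 else (200,150)
    im=cv2.resize(im[y:y+hh,x:x+ww],None,fx=k,fy=k,interpolation=cv2.INTER_CUBIC)
    for l in wire(): cv2.polylines(im,[np.int32(((proj(c,tw(p,l))-[x,y]+.5)*k).round())],False,(0,0,255),1)
    outs.append(im)
outs.append(np.zeros_like(outs[0]))
cv2.imwrite('pics/ov1.png',np.vstack([np.hstack(outs[:2]),np.hstack(outs[2:])]))
E
python3 fit.py
```

```text
[ 6.13187253e-01  6.40101549e-02  1.65937643e+00 -1.11778693e-03] [[3.4, 1.2], [-0.1, -3.8], [5.9, -1.1], [0.1, -3.9], [-0.3, 1.1], [0.7, 0.1], [0.8, -1.8], [1.2, 0.2], [-9.3, -2.6], [3.3, 0.3]]
thick top (array([ 0.52208778, -0.21614646,  0.05976779]), array([ 1. , -0.3, -1. , -0.3,  0. , -0.4]))
thin top (array([ 0.65209384, -0.19055984,  0.04736019]), array([-0.9, -0. ,  0.6, -0.2,  0.2, -0.3]))
```

View pics/ov1.png

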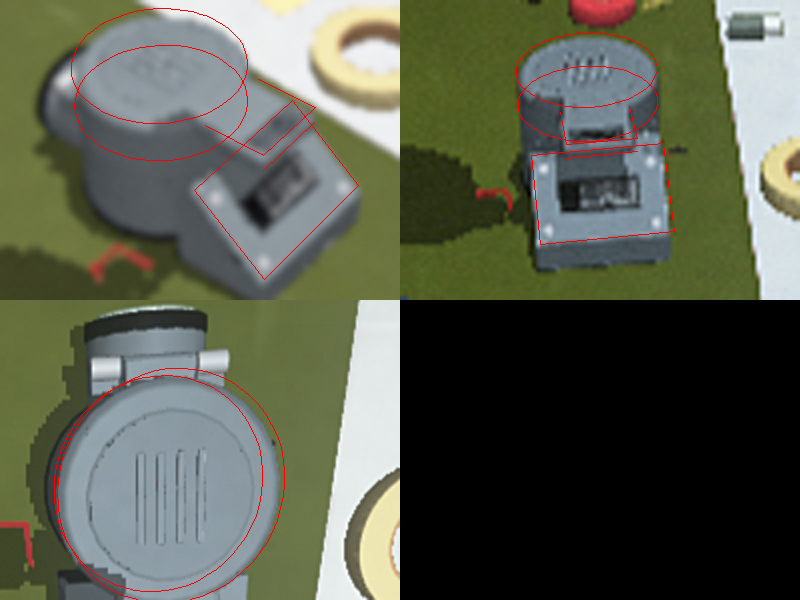

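```bash
python3 - <<'E'
import cv2,numpy as np
s,d,w=[cv2.imread(f'pics/{n}0.png') for n in('scene','side','wrist')]
f=lambda im,x,y,ww,hh,k:cv2.resize(im[y:y+hh,x:x+ww],None,fx=k,fy=k,interpolation=cv2.INTER_LANCZOS4)
C=np.zeros((600,800,3),np.uint8)
C[:600,:400]=f(w,295,120,100,100,4)[:0] if 0 else np.vstack([f(w,290,20,100,100,4)[:200],f(w,290,120,100,100,4)])
C[:300,400:]=f(s,265,205,66,50,6)[:,:396] is None or cv2.resize(s[205:255,258:325],(400,300),interpolation=cv2.INTER_CUBIC)
C[300:,400:]=cv2.resize(d[202:254,248:317],(400,300),interpolation=cv2.INTER_CUBIC)
cv2.imwrite('pics/z1.png',C)
E
```

```text
(no output)
```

View pics/z1.png

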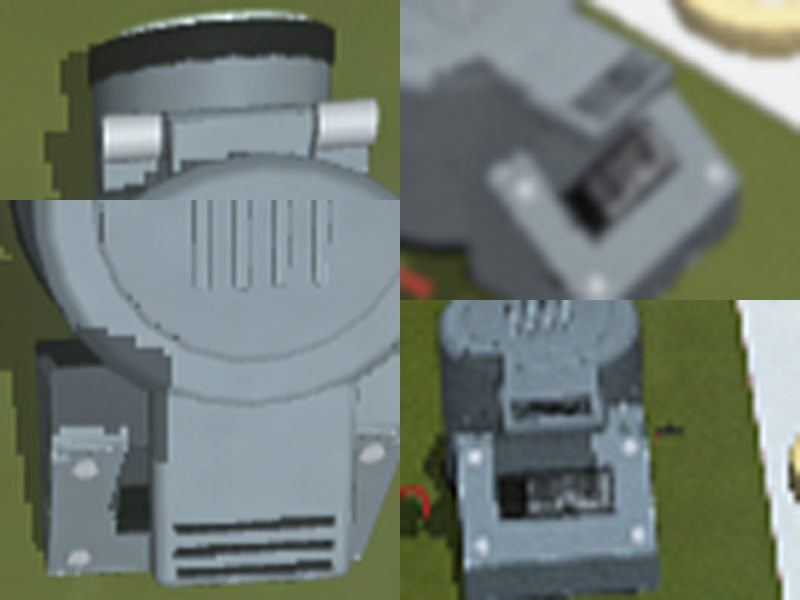

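```bash
cat > e.py <<'E'
import re
t=open('fit.py').read()
i=t.index('K=[');j=t.index('f=lambda p')
t=t[:i]+'''K=[(S,(303.6,216.3),(-84,-22,83)),(S,(272.7,232.5),(-56,42,58)),(S,(315.3,235),(-100,-42,21)),(S,(292.3,254.7),(-100,42,21)),
(D,(266.1,224.9),(-84,22,73)),(D,(283.3,223.7),(-84,-22,73)),(D,(258.9,248.3),(-100,42,21)),(D,(292.3,246.7),(-100,-42,21)),(D,(257.5,225.4),(-56,42,58)),
(W,(329.2,215.5),(-84,22,83)),(W,(377.5,213.8),(-84,-22,83)),(W,(302,213.7),(-100,42,21)),(W,(355.2,117),(0,0,84))]
'''+t[j:]
t=t.replace('(270,20)','(290,20)').replace('(200,150) if','').replace("k=4 if n!='wrist' else 2","k=4 if n!='wrist' else 3").replace('else (200,150)','else (133,200)').replace('ov1','ov2')
t=t[:t.index('outs.append(np.zeros')]+"C=np.zeros((600,800,3),np.uint8);C[:300,:400]=outs[0];C[300:,:400]=outs[1];C[:,400:799]=outs[2];cv2.imwrite('pics/ov2.png',C)\n"
open('fit.py','w').write(t)
E
python3 e.py; python3 fit.py
```

```text
[ 6.13879816e-01  6.18180449e-02  1.62686241e+00 -6.74549038e-04] [[0.1, -2.0], [0.3, 1.9], [-0.7, -1.0], [-2.2, 2.5], [-0.9, 1.3], [-0.2, 1.2], [-0.4, -0.7], [-0.3, -1.6], [-0.7, -0.0], [0.0, 0.9], [1.3, -0.1], [0.4, -1.4], [0.2, 0.9]]
thick top (array([ 0.52208778, -0.21614646,  0.05976779]), array([ 1. , -0.3, -1. , -0.3,  0. , -0.4]))
thin top (array([ 0.65209384, -0.19055984,  0.04736019]), array([-0.9, -0. ,  0.6, -0.2,  0.2, -0.3]))
```

View pics/ov2.png

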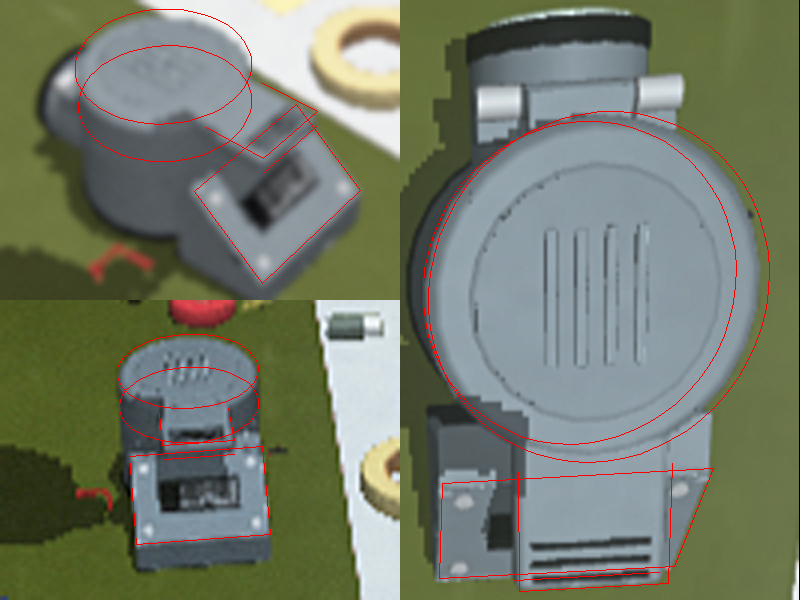

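```bash
cat >> h.py <<'E'
from scipy.spatial.transform import Rotation as Ro
LP=[.6138,.0618,1.627]
def Rl(tilt,p=None,flip=False):  # tool R with z leaning toward lamp +x by tilt from straight down; tool y=-lamp y
    p=p or LP; s,c=np.sin(tilt),np.cos(tilt)
    R=np.c_[[c,0,s],[0,-1,0],[s,0,-c]]
    return Ro.from_euler('z',p[2]).as_matrix()@R
def plan(P,R):
    st=arm.read_state(); R0=Ro.from_euler('xyz',st['eef_rot']).as_matrix(); d=R0.T@(np.array(P)-st['eef_pos'])
    print('shift',np.round(d,4),'rot',np.round(Ro.from_matrix(R0.T@R).as_rotvec(),4),'F',np.round(st['force'],1),'t',round(st['clock'],2))
def lp(L,p=None): return tw(p or LP,[L])[0]
def ridge(s,up=0,y=-6): return lp([-80-.643*s+.766*up,y,43+.766*s+.643*up])
E
python3 - <<'E'
from h import *
plan(ridge(70,-2),Rl(np.radians(40)))
E
```

```text
shift [-0.0643  0.0775  0.1352] rot [ 0.0183  0.6977 -0.0543] F [ 0.7 -0.2 -0.7] t 0.15
```

jog_arm(
  offsets=[
    [-0.012, 0.013, 0.02, 0.003, 0.116, -0.009, 0.016],
    [-0.024, 0.026, 0.045, 0.006, 0.232, -0.018, 0.016],
    [-0.036, 0.039, 0.068, 0.009, 0.349, -0.027, 0.016],
    [-0.048, 0.052, 0.09, 0.012, 0.465, -0.036, 0.016],
    [-0.056, 0.065, 0.113, 0.015, 0.581, -0.045, 0.016],
    [-0.0643, 0.0775, 0.1352, 0.0183, 0.6977, -0.0543, 0.016],
    [-0.0643, 0.0775, 0.1352, 0.0183, 0.6977, -0.0543, 0.016],
    [-0.0643, 0.0775, 0.1352, 0.0183, 0.6977, -0.0543, 0.016],
  ],
)

```text
clock: 0.95
eef_pos: [0.6262, -0.0643, 0.0928]
eef_rot: [-3.136, -0.701, 1.622]
force: [0.3, 0.2, 1.2]
grip_width: 0.0161
finger_force: 0.0
```

```bash
python3 - <<'E'
from h import *
plan(ridge(0,-2),Rl(np.radians(40)))
c=snap('wrist','w1'); im=cv2.resize(c['pixels'][:,:,::-1],None,fx=1.4,fy=1.4)
for l in wire()+[np.array([[-80+u*.766,-6+v,43+u*.643] for u,v in((-7,-3),(7,-3),(7,3),(-7,3),(-7,-3))])]:
    cv2.polylines(im,[np.int32((proj(c,tw(LP,l))+.5)*1.4)],False,(0,0,255),1)
cv2.imwrite('pics/w1o.png',im)
E
```

```text
shift [0.0015 0.0008 0.0681] rot [-0.0021 -0.0024 -0.0039] F [0.3 0.2 1.2] t 0.95
```

View pics/w1o.png

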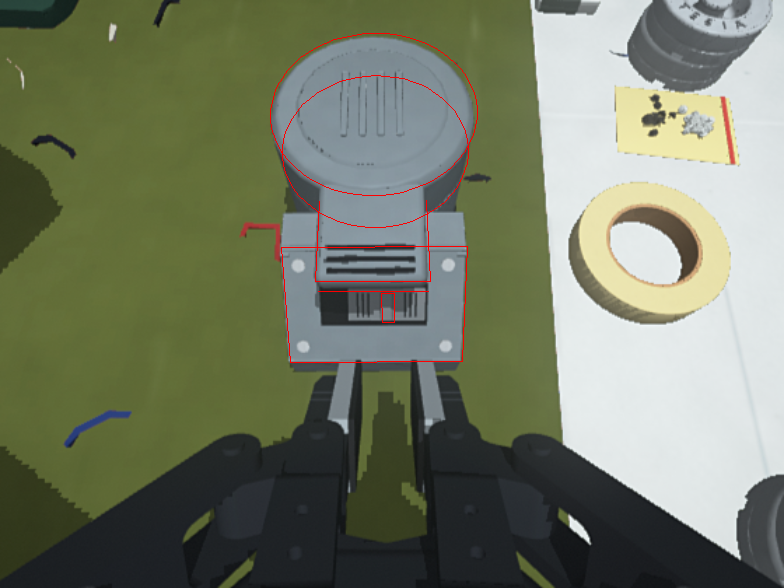

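jog_arm(
  offsets=[
    [0.0015, 0.0008, 0.03, 0, 0, 0, 0.016],
    [0.0015, 0.0008, 0.055, 0, 0, 0, 0.016],
    [0.0015, 0.0008, 0.066, 0, 0, 0, 0.016],
    [0.0015, 0.0008, 0.0685, 0, 0, 0, 0.016],
    [0.0015, 0.0008, 0.0705, 0, 0, 0, 0.016],
    [0.0015, 0.0008, 0.0705, 0, 0, 0, 0.016],
  ],
)

```text
clock: 1.6
eef_pos: [0.6268, -0.0184, 0.0448]
eef_rot: [3.136, -0.696, 1.63]
force: [0.4, -1.4, 0.5]
grip_width: 0.0162
finger_force: 0.0
```

jog_arm(
  offsets=[
    [0, 0, 0, 0, 0, 0, 0.0],
    [0, 0, 0, 0, 0, 0, 0],
    [0, 0, 0, 0, 0, 0, 0],
    [0, 0, 0, 0, 0, 0, 0],
  ],
  clamp_n=30,
)

```text
clock: 2.0
eef_pos: [0.6263, -0.0186, 0.0436]
eef_rot: [3.139, -0.698, 1.628]
force: [-0.4, -3.6, 5.5]
grip_width: -0.0001
finger_force: 3.1
```

```bash
python3 - <<'E'
from h import *
plan(ridge(0,-2),Rl(np.radians(40)))
plan(ridge(-2.7,-2),Rl(np.radians(40)))
E
```

```text
shift [-0.0017 -0.002   0.0011] rot [0.0025 0.0006 0.0007] F [-0.4 -3.6  5.5] t 2.0
shift [-0.0017 -0.002   0.0038] rot [0.0025 0.0006 0.0007] F [-0.4 -3.6  5.5] t 2.0
```

jog_arm(
  offsets=[
    [0, 0, -0.004, 0, 0, 0, 0.016],
    [0, 0, -0.004, 0, 0, 0, 0.016],
    [0, 0, -0.004, 0, 0, 0, 0.016],
  ],
)

```text
clock: 2.3
eef_pos: [0.6257, -0.0204, 0.0458]
eef_rot: [3.141, -0.698, 1.628]
force: [0.1, 0.3, -0.9]
grip_width: 0.016
finger_force: 0.0
```

```bash
python3 - <<'E'
from h import *
plan(ridge(0,-2),Rl(np.radians(40)))
E
```

```text
shift [-0.0017 -0.0013  0.0039] rot [0.0006 0.0001 0.0005] F [ 0.1  0.3 -0.9] t 2.3
```

jog_arm(
  offsets=[
    [-0.0017, -0.0013, 0.0035, 0, 0, 0, 0.016],
    [-0.0017, -0.0013, 0.0066, 0, 0, 0, 0.016],
    [-0.0017, -0.0013, 0.0066, 0, 0, 0, 0.016],
    [-0.0017, -0.0013, 0.0066, 0, 0, 0, 0.016],
  ],
)

```text
clock: 2.7
eef_pos: [0.6246, -0.018, 0.04]
eef_rot: [3.139, -0.697, 1.628]
force: [-1.2, -4.0, 3.3]
grip_width: 0.0161
finger_force: 2.3
```

```bash
python3 - <<'E'
from h import *
plan(ridge(0,-2),Rl(np.radians(40)))
E
```

```text
shift [ 0.0002 -0.0003 -0.0021] rot [0.0016 0.0011 0.0009] F [-1.2 -4.   3.3] t 2.7
```

jog_arm(
  offsets=[
    [0, 0, 0, 0, 0, 0, 0.0],
    [0, 0, 0, 0, 0, 0, 0],
    [0, 0, 0, 0, 0, 0, 0],
    [0, 0, 0, 0, 0, 0, 0],
  ],
  clamp_n=30,
)

```text
clock: 3.1
eef_pos: [0.6238, -0.018, 0.0401]
eef_rot: [-3.141, -0.697, 1.627]
force: [-4.7, -4.3, 6.8]
grip_width: 0.0043
finger_force: 30.6
```

jog_arm(
  offsets=[
    [0, -0.003, 0, 0, 0, 0, 0],
    [0, -0.006, 0, 0, 0, 0, 0],
    [0, -0.009, 0, 0, 0, 0, 0],
    [0, -0.012, 0, 0, 0, 0, 0],
    [0, -0.014, 0, 0, 0, 0, 0],
    [0, -0.014, 0, 0, 0, 0, 0],
  ],
)

```text
clock: 3.7
eef_pos: [0.6116, -0.0187, 0.0401]
eef_rot: [3.136, -0.697, 1.63]
force: [4.2, -3.2, 0.9]
grip_width: 0.0041
finger_force: 30.5
```

```bash
cat >> h.py <<'E'
def tab(th,tilt,s,y=0):
    v=np.array([-124,19.5]); c,q=np.cos(th),np.sin(th)   # opening: rotates (-x) up to +z
    v=np.array([c*v[0]+q*v[1], -q*v[0]+c*v[1]])
    return lp([52+v[0]+s*np.sin(tilt),y,58.5+v[1]-s*np.cos(tilt)])
E
```

jog_arm(
  offsets=[
    [0, 0, 0, 0, 0, 0, 0.02],
    [0, 0, 0, 0, 0, 0, 0.02],
    [0, 0, -0.03, 0, 0, 0, 0.03],
    [0, 0, -0.07, 0, 0, 0, 0.075],
    [0, 0, -0.07, 0, 0, 0, 0.075],
    [0, 0, -0.07, 0, 0, 0, 0.075],
  ],
)

```text
clock: 4.3
eef_pos: [0.6123, -0.0631, 0.0932]
eef_rot: [3.141, -0.698, 1.627]
force: [-0.1, -1.0, 0.0]
grip_width: 0.0721
finger_force: 0.0
```

```bash
python3 - <<'E'
from h import *
plan(tab(0,.5,-45),Rl(.5))
c=snap('wrist','w2'); im=cv2.resize(c['pixels'][150:270,180:350,::-1],None,fx=4,fy=4,interpolation=cv2.INTER_CUBIC); cv2.imwrite('pics/w2c.png',im)
E
```

```text
shift [0.0394 0.0085 0.0014] rot [ 0.0003 -0.1982 -0.0002] F [-0.1 -1.   0. ] t 4.3
```

View pics/w2c.png

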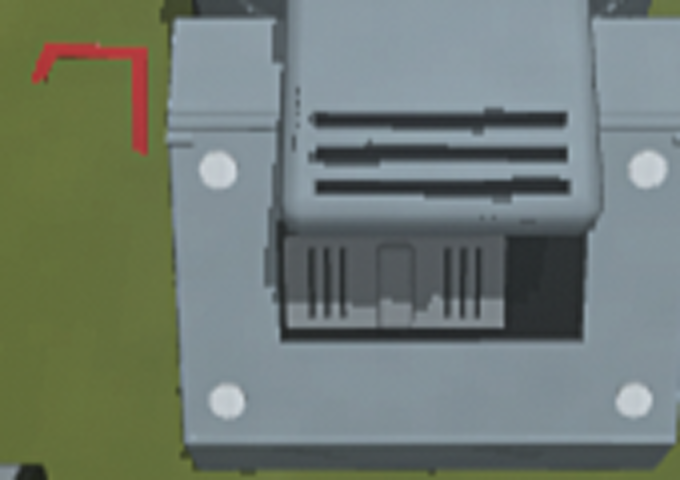

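The catch plate now sits at the left end of its slot, with the ridge at about (395,285) in the crop and the dark gap on the right, so it is unlocked. Next is the tab.

jog_arm(
  offsets=[
    [0.02, 0.004, 0.0, 0, -0.1, 0, 0.075],
    [0.0394, 0.0085, 0.0014, 0, -0.1982, 0, 0.075],
    [0.0394, 0.0085, 0.0014, 0, -0.1982, 0, 0.075],
    [0.0394, 0.0085, 0.0014, 0, -0.1982, 0, 0.075],
  ],
)

```text
clock: 4.75
eef_pos: [0.6184, -0.0296, 0.1173]
eef_rot: [-3.141, -0.501, 1.63]
force: [-0.0, 0.0, -0.2]
grip_width: 0.0748
finger_force: 0.0
```

```bash
python3 - <<'E'
from h import *
plan(tab(0,.5,17),Rl(.5))
E
```

```text
shift [-0.0018  0.0006  0.0608] rot [-0.0019 -0.0005  0.0025] F [-0.   0.  -0.2] t 4.75
```

jog_arm(
  offsets=[
    [-0.0018, 0.0006, 0.03, 0, 0, 0, 0.075],
    [-0.0018, 0.0006, 0.05, 0, 0, 0, 0.075],
    [-0.0018, 0.0006, 0.061, 0, 0, 0, 0.075],
    [-0.0018, 0.0006, 0.061, 0, 0, 0, 0.075],
    [-0.0018, 0.0006, 0.061, 0, 0, 0, 0.03],
    [-0.0018, 0.0006, 0.061, 0, 0, 0, 0.03],
    [-0.0018, 0.0006, 0.061, 0, 0, 0, 0.03],
    [-0.0018, 0.0006, 0.061, 0, 0, 0, 0.03],
  ],
  clamp_n=30,
)

```text
clock: 5.55
eef_pos: [0.6173, -0.0055, 0.0643]
eef_rot: [-3.139, -0.498, 1.624]
force: [-6.8, -4.5, 5.8]
grip_width: 0.0431
finger_force: 30.5
```

```bash
python3 - <<'E'
from h import *
plan(tab(0,.5,17),Rl(.5))
for th in (.2,.4,.6,.8,1.0,1.2,1.4,1.5): plan(tab(th,.5-th*.7,17),Rl(.5-th*.7))
E
```

```text
shift [0.0026 0.0003 0.0028] rot [-0.001   0.002  -0.0022] F [-6.8 -4.5  5.8] t 5.55
shift [ 0.0173  0.0002 -0.0156] rot [-0.0012 -0.138  -0.0021] F [-6.8 -4.5  5.8] t 5.55
shift [ 0.0355  0.0002 -0.0306] rot [-0.0013 -0.278  -0.0021] F [-6.8 -4.5  5.8] t 5.55
shift [ 0.0561  0.0001 -0.0416] rot [-0.0015 -0.418  -0.002 ] F [-6.8 -4.5  5.8] t 5.55
shift [ 0.0785  0.0001 -0.0481] rot [-0.0016 -0.558  -0.0019] F [-6.8 -4.5  5.8] t 5.55
shift [ 0.1017  0.     -0.0499] rot [-0.0018 -0.698  -0.0018] F [-6.8 -4.5  5.8] t 5.55
shift [ 0.1246 -0.     -0.047 ] rot [-0.0019 -0.838  -0.0017] F [-6.8 -4.5  5.8] t 5.55
shift [ 1.464e-01 -1.000e-04 -3.950e-02] rot [-0.002  -0.978  -0.0015] F [-6.8 -4.5  5.8] t 5.55
shift [ 1.565e-01 -1.000e-04 -3.410e-02] rot [-0.0021 -1.048  -0.0015] F [-6.8 -4.5  5.8] t 5.55
```

jog_arm(
  offsets=[
    [0.007, 0, -0.009, 0, -0.07, 0, 0.03],
    [0.0147, 0, -0.0184, 0, -0.138, 0, 0.03],
    [0.0237, 0, -0.0265, 0, -0.208, 0, 0.03],
    [0.033, 0, -0.0335, 0, -0.278, 0, 0.03],
    [0.043, 0, -0.0395, 0, -0.348, 0, 0.03],
    [0.0535, 0, -0.0444, 0, -0.418, 0, 0.03],
    [0.0646, 0, -0.0483, 0, -0.488, 0, 0.03],
    [0.076, 0, -0.051, 0, -0.558, 0, 0.03],
  ],
)

```text
clock: 6.35
eef_pos: [0.6146, 0.0368, 0.1452]
eef_rot: [-3.14, 0.063, 1.626]
force: [-3.1, -1.3, -4.3]
grip_width: 0.0431
finger_force: 31.7
```

```bash
python3 - <<'E'
from h import *
for th in (.8,1.0,1.2,1.4,1.5): plan(tab(th,.5-th*.7,17),Rl(.5-th*.7))
E
```

```text
shift [0.0036 0.0006 0.001 ] rot [-0.0014  0.0033 -0.0012] F [-3.1 -1.3 -4.3] t 6.35
shift [ 0.0222  0.0006 -0.0129] rot [-0.0015 -0.1367 -0.0011] F [-3.1 -1.3 -4.3] t 6.35
shift [ 0.0432  0.0005 -0.0226] rot [-0.0016 -0.2767 -0.001 ] F [-3.1 -1.3 -4.3] t 6.35
shift [ 0.0656  0.0005 -0.0279] rot [-0.0017 -0.4167 -0.0009] F [-3.1 -1.3 -4.3] t 6.35
shift [ 0.0771  0.0005 -0.0288] rot [-0.0017 -0.4867 -0.0009] F [-3.1 -1.3 -4.3] t 6.35
```

jog_arm(
  offsets=[
    [0.0095, 0, -0.0075, 0, -0.07, 0, 0.03],
    [0.0195, 0, -0.0137, 0, -0.14, 0, 0.03],
    [0.03, 0, -0.019, 0, -0.21, 0, 0.03],
    [0.041, 0, -0.0233, 0, -0.28, 0, 0.03],
    [0.0525, 0, -0.0265, 0, -0.35, 0, 0.03],
    [0.064, 0, -0.0285, 0, -0.42, 0, 0.03],
    [0.0765, 0, -0.0292, 0, -0.49, 0, 0.03],
    [0.0765, 0, -0.0292, 0, -0.49, 0, 0.03],
  ],
)

```text
clock: 7.15
eef_pos: [0.6101, 0.1173, 0.1701]
eef_rot: [-3.138, 0.553, 1.632]
force: [-9.2, -0.3, 6.1]
grip_width: 0.0431
finger_force: 33.1
```

```bash
python3 - <<'E'
from h import *
for th in (1.5,): plan(tab(th,.5-th*.7,17),Rl(.5-th*.7))
E
```

```text
shift [-0.001   0.0006  0.0018] rot [-0.0006  0.0026  0.0046] F [-9.2 -0.3  6.1] t 7.15
```

jog_arm(
  offsets=[
    [0, 0, 0, 0, 0, 0, 0.075],
    [0, 0, 0, 0, 0, 0, 0.075],
    [0, 0, 0, 0, 0, 0, 0.075],
    [0, 0, -0.03, 0, 0, 0, 0.075],
    [0, 0, -0.07, 0, 0, 0, 0.075],
    [0, 0, -0.11, 0, 0, 0, 0.075],
  ],
)

```text
clock: 7.75
eef_pos: [0.6085, 0.1729, 0.2644]
eef_rot: [3.14, 0.548, 1.624]
force: [1.1, 0.4, -0.4]
grip_width: 0.0749
finger_force: 0.0
```

```bash
python3 - <<'E'
from h import *
plan([.56,-.05,.27],Rl(0)); plan([.522,-.216,.14],Rl(0))
E
```

```text
shift [-0.1907 -0.0605  0.1097] rot [ 0.0006  0.5482 -0.0023] F [ 1.1  0.4 -0.4] t 7.75
shift [-0.2626 -0.1076  0.3059] rot [ 0.0006  0.5482 -0.0023] F [ 1.1  0.4 -0.4] t 7.75
```

jog_arm(
  offsets=[
    [-0.045, -0.015, 0.02, 0, 0.13, 0, 0.075],
    [-0.09, -0.03, 0.045, 0, 0.27, 0, 0.075],
    [-0.13, -0.045, 0.07, 0, 0.41, 0, 0.075],
    [-0.165, -0.055, 0.095, 0, 0.548, 0, 0.075],
    [-0.19, -0.0605, 0.125, 0, 0.548, 0, 0.075],
    [-0.205, -0.07, 0.165, 0, 0.548, 0, 0.075],
    [-0.22, -0.08, 0.205, 0, 0.548, 0, 0.075],
    [-0.235, -0.09, 0.24, 0, 0.548, 0, 0.075],
  ],
)

```text
clock: 8.55
eef_pos: [0.5363, -0.1594, 0.1801]
eef_rot: [3.139, 0.001, 1.625]
force: [-0.3, -0.3, -1.2]
grip_width: 0.0748
finger_force: 0.0
```

```bash
python3 - <<'E'
from h import *
plan([.522,-.216,.14],Rl(0))
E
```

```text
shift [-0.0557 -0.0174  0.0401] rot [ 0.0023  0.0009 -0.0022] F [-0.3 -0.3 -1.2] t 8.55
```

jog_arm(
  offsets=[
    [-0.0557, -0.0174, 0.04, 0, 0, 0, 0.075],
    [-0.0557, -0.0174, 0.04, 0, 0, 0, 0.075],
    [-0.0557, -0.0174, 0.04, 0, 0, 0, 0.075],
    [-0.0557, -0.0174, 0.04, 0, 0, 0, 0.075],
  ],
)

```text
clock: 8.95
eef_pos: [0.5231, -0.2136, 0.1413]
eef_rot: [3.14, -0.0, 1.626]
force: [0.6, 0.0, 0.0]
grip_width: 0.0752
finger_force: 0.0
```

```bash
cat >> h.py <<'E'
def blob(c,P,w):
    u,v=proj(c,P)[0].astype(int); im=c['pixels'].astype(int); m=(im.min(2)>120)&(im.max(2)-im.min(2)<50)
    n,l,s,ce=cv2.connectedComponentsWithStats(m.astype(np.uint8)); k=l[v,u]
    if k==0: 
        d=[np.hypot(*(ce[i]-[u,v])) if s[i,4]>30 else 1e9 for i in range(1,n)]; k=1+int(np.argmin(d))
    return ce[k],s[k].tolist()
E
python3 - <<'E'
from h import *
P=[.522,-.216,.06]; obs=[]
for n in('wrist','side','scene'):
    c=snap(n,n+'3'); b,s=blob(c,P,0); print(n,b,s,proj(c,P)); obs.append((c,b))
print(tri(obs)); plan([.522,-.216,.14],Rl(0))
E
```

```text
wrist [275.26075505 218.08428446] [253, 198, 43, 41, 1139] [[273.94790179 219.75984421]]
side [292.25454545 278.03636364] [288, 275, 10, 7, 55] [[231.08383568 284.16106092]]
scene [349.87179487 314.70940171] [340, 309, 17, 13, 117] [[347.22957844 313.74240551]]
(array([ 0.53550367, -0.21621678,  0.05033812]), array([ 17.5,  -1.7, -54.4,   9.4,   1.6,  -2.7]))
shift [-0.0032 -0.0022  0.002 ] rot [0.0033 0.0012 0.0016] F [ 0.3 -0.1 -0.3] t 9.1
```

```bash
python3 - <<'E'
from h import *
plan([.523,-.2147,.04],Rl(0))
E
```

```text
shift [-0.0018 -0.0014  0.102 ] rot [0.0033 0.0012 0.0016] F [ 0.3 -0.1 -0.3] t 9.1
```

jog_arm(
  offsets=[
    [-0.0018, -0.0014, 0.04, 0, 0, 0, 0.075],
    [-0.0018, -0.0014, 0.08, 0, 0, 0, 0.07],
    [-0.0018, -0.0014, 0.101, 0, 0, 0, 0.06],
    [-0.0018, -0.0014, 0.101, 0, 0, 0, 0.05],
    [-0.0018, -0.0014, 0.101, 0, 0, 0, 0.02],
    [-0.0018, -0.0014, 0.101, 0, 0, 0, 0.02],
    [-0.0018, -0.0014, 0.101, 0, 0, 0, 0.02],
    [-0.0018, -0.0014, 0.101, 0, 0, 0, 0.02],
  ],
  clamp_n=40,
)

```text
clock: 9.9
eef_pos: [0.5228, -0.2158, 0.0412]
eef_rot: [3.138, 0.002, 1.627]
force: [0.8, 0.4, 3.3]
grip_width: 0.0325
finger_force: 40.3
```

```bash
python3 - <<'E'
from h import *
plan([.523,-.2147,.04],Rl(0))
E
```

```text
shift [0.0011 0.0002 0.0012] rot [0.0038 0.0016 0.0001] F [0.8 0.4 3.3] t 9.9
```

jog_arm(
  offsets=[
    [0, 0, -0.03, 0, 0, 0, 0.02],
    [0, 0.01, -0.07, 0, 0, 0, 0.02],
    [0.02, 0.02, -0.11, 0, 0, 0, 0.02],
    [0.05, 0.035, -0.15, 0, 0, 0, 0.02],
    [0.08, 0.05, -0.17, 0, 0, 0, 0.02],
    [0.11, 0.065, -0.17, 0, 0, 0, 0.02],
    [0.11, 0.07, -0.17, 0, 0, 0, 0.02],
    [0.11, 0.07, -0.17, 0, 0, 0, 0.02],
  ],
)

```text
clock: 10.7
eef_pos: [0.5856, -0.1011, 0.2099]
eef_rot: [3.14, 0.001, 1.629]
force: [-0.5, 0.1, -2.6]
grip_width: 0.0327
finger_force: 40.4
```

```bash
python3 - <<'E'
from h import *
c=snap('wrist','w4'); k=1.42; im=cv2.resize(c['pixels'][:,:,::-1],None,fx=k,fy=k)
t=np.linspace(0,2*np.pi,60)
for (x,y,z,r) in((0,0,54,46),(0,0,54,40),(10.5,18.2,73,17),(10.5,-18.2,73,17),(-21,0,54,17)):
    cv2.polylines(im,[np.int32((proj(c,tw(LP,np.c_[x+r*np.cos(t),y+r*np.sin(t),0*t+z]))+.5)*k)],False,(0,0,255),1)
cv2.imwrite('pics/w4o.png',im)
E
```

```text
(no output)
```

View pics/w4o.png

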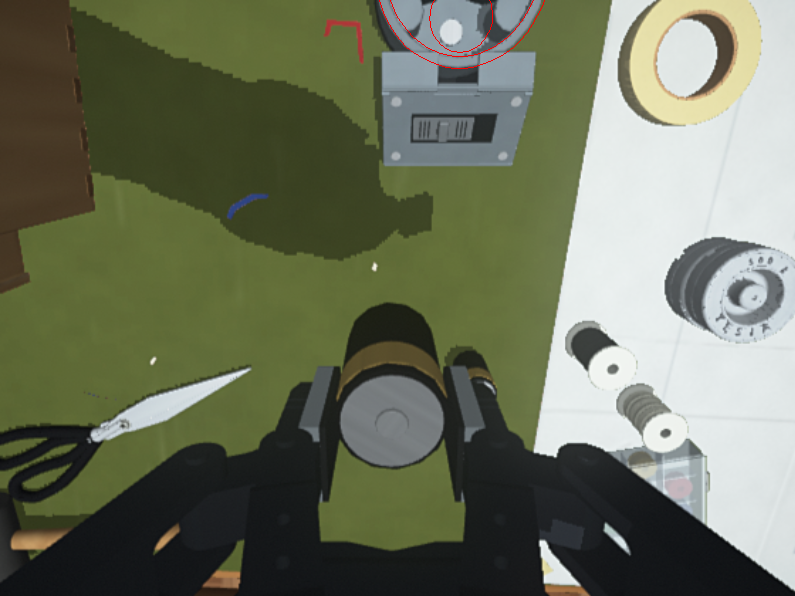

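```bash
python3 - <<'E'
from h import *
c=load('w4'); st=arm.read_state(); R=Ro.from_euler('xyz',st['eef_rot']).as_matrix(); 
im=c['pixels'].astype(int); m=(np.abs(im.max(2)-im.min(2))<12)&(im.min(2)>90); m[:270]=0;m[330:]=0;m[:,:235]=0;m[:,316:]=0
n,l,s,ce=cv2.connectedComponentsWithStats(m.astype(np.uint8)); k=1+np.argmax(s[1:,4]); print(s[k],ce[k])
x,y,w,h=s[k][:4]; uv=np.array([x+w/2-.5,y+h/2-.5]); print(uv)
for zz in(-.019,-.0185):
    r=least_squares(lambda q:proj(c,st['eef_pos']+R@[q[0],q[1],zz])[0]-uv,[0,0]); print('cell in tool',r.x)
K=[((385,166),(-100,42,21)),((513,166),(-100,-42,21)),((381,90),(-56,42,58)),((532,95),(-56,-42,58))]
r=least_squares(lambda p:np.concatenate([proj(c,tw(p,L))[0]-np.array(u)/1.42 for u,L in K]),LP);print(r.x,r.fun.round(1))
print('LP res',[(proj(c,tw(LP,L))[0]-np.array(u)/1.42).round(1) for u,L in K])
# preinsert flipped
Rf=Rl(0)@np.diag([-1,-1,1]); plan([.605,.0,.2],Rl(0)); print(st['joint_pos'])
E
```

```text
[ 240  270   72   58 3477] [275.56916882 297.15243026]
[275.5 298.5]
cell in tool [-0.00027545  0.0004454 ]
cell in tool [-0.00059439  0.00044544]
[0.6140129  0.05944734 1.61889883] [-1.3  1.1 -1.1  1.9  1.   0.1  1.  -2.5]
LP res [array([-0.5, -1.1]), array([-0.1, -1.1]), array([ 1.5, -2.7]), array([ 1.8, -6.2])]
shift [0.1005 0.0258 0.0095] rot [0.0006 0.0007 0.0002] F [ 0.3 -0.7 -1.8] t 10.75
[-2.96333213e-01  4.20673295e-01 -1.08789441e-01  1.04050783e+00
 -4.94042266e-04  1.21802187e+00]
```

jog_arm(
  offsets=[
    [0.01, 0.005, 0, 0, 0, -0.145, 0.02],
    [0.02, 0.01, 0, 0, 0, -0.29, 0.02],
    [0.03, 0.015, 0, 0, 0, -0.435, 0.02],
    [0.04, 0.02, 0, 0, 0, -0.58, 0.02],
    [0.05, 0.025, 0, 0, 0, -0.725, 0.02],
    [0.05, 0.025, 0, 0, 0, -0.87, 0.02],
    [0.05, 0.025, 0, 0, 0, -1.015, 0.02],
    [0.05, 0.025, 0, 0, 0, -1.16, 0.02],
  ],
)

```text
clock: 11.55
eef_pos: [0.6065, -0.0517, 0.2091]
eef_rot: [-3.141, -0.0, 2.791]
force: [0.2, -0.4, -1.4]
grip_width: 0.0325
finger_force: 40.3
```

jog_arm(
  offsets=[
    [0, 0, 0, 0, 0, -0.145, 0.02],
    [0, 0, 0, 0, 0, -0.29, 0.02],
    [0, 0, 0, 0, 0, -0.435, 0.02],
    [0, 0, 0, 0, 0, -0.58, 0.02],
    [0, 0, 0, 0, 0, -0.725, 0.02],
    [0, 0, 0, 0, 0, -0.87, 0.02],
    [0, 0, 0, 0, 0, -1.015, 0.02],
    [0, 0, 0, 0, 0, -1.16, 0.02],
  ],
)

```text
clock: 12.35
eef_pos: [0.6064, -0.0519, 0.2091]
eef_rot: [-3.142, -0.0, -2.333]
force: [0.2, 0.6, -1.5]
grip_width: 0.0319
finger_force: 40.3
```

```bash
python3 - <<'E'
from h import *
Rf=Rl(0)@np.diag([-1,-1,1]); plan(lp([-21,0,160]),Rf); print(arm.read_state()['joint_pos'])
E
```

```text
shift [-0.073   0.0578  0.0491] rot [ 2.000e-04 -5.000e-04 -8.181e-01] F [ 0.2  0.6 -1.5] t 12.35
[-2.06377237e-01  4.49386448e-01 -6.47840025e-02  1.05686515e+00
 -4.34649598e-04 -1.01531354e+00]
```

jog_arm(
  offsets=[
    [-0.015, 0.012, 0.01, 0, 0, -0.14, 0.02],
    [-0.03, 0.024, 0.02, 0, 0, -0.28, 0.02],
    [-0.045, 0.036, 0.03, 0, 0, -0.42, 0.02],
    [-0.06, 0.048, 0.04, 0, 0, -0.56, 0.02],
    [-0.073, 0.0578, 0.049, 0, 0, -0.69, 0.02],
    [-0.073, 0.0578, 0.049, 0, 0, -0.818, 0.02],
    [-0.073, 0.0578, 0.049, 0, 0, -0.818, 0.02],
    [-0.073, 0.0578, 0.049, 0, 0, -0.818, 0.02],
  ],
)

```text
clock: 13.15
eef_pos: [0.616, 0.0411, 0.1605]
eef_rot: [-3.141, -0.001, -1.523]
force: [-0.7, 0.7, -1.6]
grip_width: 0.0329
finger_force: 40.3
```

```bash
python3 - <<'E'
from h import *
Rf=Rl(0)@np.diag([-1,-1,1]); plan(lp([-21,0,160]),Rf)
c=snap('wrist','w5'); snap('side','d5'); snap('scene','s5')
x0,y0,x1,y1=100,0,460,270; k=2.2
im=cv2.resize(c['pixels'][y0:y1,x0:x1,::-1],None,fx=k,fy=k,interpolation=cv2.INTER_CUBIC)
t=np.linspace(0,2*np.pi,60)
for (x,y,z,r) in((0,0,54,46),(0,0,54,40),(10.5,18.2,73,17),(10.5,-18.2,73,17)):
    cv2.polylines(im,[np.int32((proj(c,tw(LP,np.c_[x+r*np.cos(t),y+r*np.sin(t),0*t+z]))+.5-[x0,y0])*k)],False,(0,0,255),1)
cv2.imwrite('pics/w5o.png',im); print(im.shape)
E
```

```text
shift [0.0003 0.0011 0.0005] rot [-0.0007 -0.0006 -0.008 ] F [-0.7  0.7 -1.6] t 13.15
(594, 792, 3)
```

View pics/w5o.png

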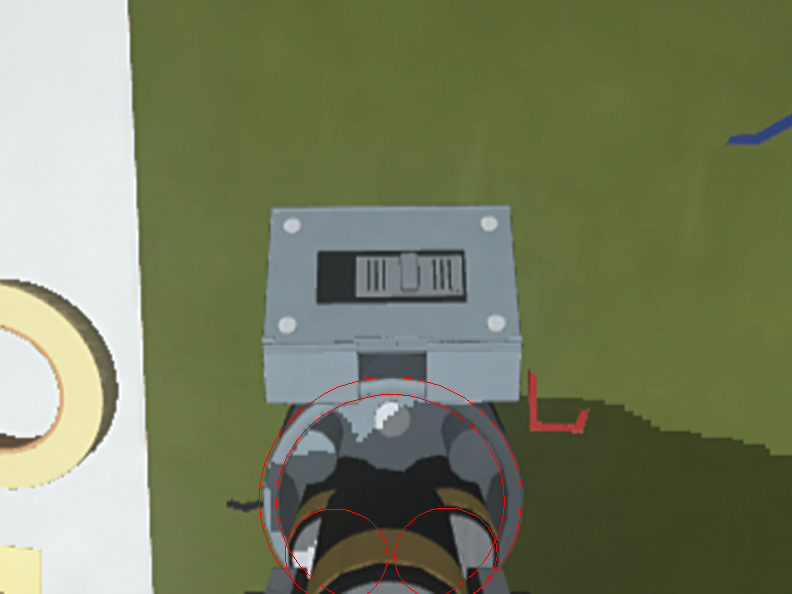

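```bash
python3 - <<'E'
from h import *
c=load('w5')
K=[((272,206),(-100,-42,21)),((510,206),(-100,42,21)),((262,340),(-56,-42,58)),((521,337),(-56,42,58))]
g=lambda u:np.array(u)/2.2+[100,0]-.3
print('LP res',[(proj(c,tw(LP,L))[0]-g(u)).round(1) for u,L in K])
r=least_squares(lambda p:np.concatenate([proj(c,tw(p,L))[0]-g(u) for u,L in K]),LP);print(r.x,r.fun.round(1))
Rf=Rl(0)@np.diag([-1,-1,1]); plan(lp([-21,0,40+14]),Rf)
E
```

```text
LP res [array([-1.7,  0.8]), array([-1.5, -0.3]), array([-1.2,  4.5]), array([-1.2,  4.8])]
[0.61318454 0.05997295 1.62254526] [-0.3 -1.9  0.  -2.5 -0.1  1.8  0.3  2.5]
shift [0.0005 0.0016 0.1069] rot [-0.0016 -0.0005 -0.0064] F [ 0.6 -0.  -2.6] t 13.3
```

jog_arm(
  offsets=[
    [0.0008, 0.0019, 0.03, 0, 0, -0.006, 0.02],
    [0.0008, 0.0019, 0.055, 0, 0, -0.006, 0.02],
    [0.0008, 0.0019, 0.065, 0, 0, -0.006, 0.02],
    [0.0008, 0.0019, 0.072, 0, 0, -0.006, 0.02],
    [0.0008, 0.0019, 0.077, 0, 0, -0.006, 0.02],
    [0.0008, 0.0019, 0.08, 0, 0, -0.006, 0.02],
    [0.0008, 0.0019, 0.08, 0, 0, -0.006, 0.02],
  ],
)

```text
clock: 14.0
eef_pos: [0.6149, 0.0415, 0.0811]
eef_rot: [-3.14, -0.0, -1.512]
force: [-1.0, -0.0, -2.2]
grip_width: 0.0325
finger_force: 40.3
```

jog_arm(
  offsets=[
    [0, 0, 0.006, 0, 0, 0, 0.02],
    [0, 0, 0.012, 0, 0, 0, 0.02],
    [0, 0, 0.017, 0, 0, 0, 0.02],
    [0, 0, 0.021, 0, 0, 0, 0.02],
    [0, 0, 0.024, 0, 0, 0, 0.02],
    [0, 0, 0.026, 0, 0, 0, 0.02],
    [0, 0, 0.026, 0, 0, 0, 0.02],
  ],
)

```text
clock: 14.7
eef_pos: [0.6145, 0.0414, 0.0552]
eef_rot: [-3.14, -0.001, -1.512]
force: [-1.0, -0.4, 2.2]
grip_width: 0.0326
finger_force: 40.6
```

jog_arm(
  offsets=[
    [0, 0, 0, 0, 0, 0, 0.05],
    [0, 0, 0, 0, 0, 0, 0.05],
    [0, 0, 0, 0, 0, 0, 0.05],
    [0, 0, -0.03, 0, 0, 0, 0.05],
    [0, 0, -0.07, 0, 0, 0, 0.06],
    [0, 0, -0.12, 0, 0, 0, 0.075],
    [0, 0, -0.15, 0, 0, 0, 0.075],
    [0, 0, -0.15, 0, 0, 0, 0.075],
  ],
)

```text
clock: 15.5
eef_pos: [0.6178, 0.0414, 0.2105]
eef_rot: [-3.13, -0.001, -1.512]
force: [0.1, -0.1, 0.1]
grip_width: 0.0751
finger_force: 0.0
```

```bash
python3 - <<'E'
from h import *
st=arm.read_state(); print(st['joint_pos'])
obs=[]
for n in('wrist','scene'):
    c=snap(n,n+'6')
    for L in((-21,0,73),(10.5,18.2,73),(10.5,-18.2,73)):
        P=lp(L); b,s=blob(c,P,0); print(n,L,b.round(1),s,proj(c,P).round(1))
tabs=tab(1.5,0,17); plan(tabs+[0,0,.08],Rl(0))
plan(tabs+[0,0,.08],Rl(0)@np.diag([-1,-1,1]))
E
```

```text
[-5.21648803e-02  4.59064703e-01 -4.57716757e-02  1.05458867e+00
 -1.62875965e-04 -1.68156617e+00]
wrist (-21, 0, 73) [280.8 192.4] [263, 177, 36, 34, 767] [[280.5 192.5]]
wrist (10.5, 18.2, 73) [301.4 233.5] [296, 225, 12, 19, 143] [[301.3 227.7]]
wrist (10.5, -18.2, 73) [260.4 228.9] [244, 213, 34, 32, 689] [[259.3 227.5]]
scene (-21, 0, 73) [289.6 230.2] [268, 207, 46, 50, 982] [[273.  210.4]]
scene (10.5, 18.2, 73) [255.6 210. ] [252, 208, 9, 5, 32] [[255.9 208.6]]
scene (10.5, -18.2, 73) [266.1 199.5] [260, 196, 13, 8, 71] [[267.3 199.8]]
shift [-0.083  -0.0004 -0.0412] rot [ 9.0000e-04 -4.9000e-03 -3.1393e+00] F [ 0.3 -0.2  0.1] t 15.6
shift [-0.083  -0.0004 -0.0412] rot [-0.0031 -0.0006  0.0023] F [ 0.3 -0.2  0.1] t 15.6
```

```bash
cat >> h.py <<'E'
LP=[.6131,.0613,1.625]
F=np.diag([-1,-1,1])
E
python3 - <<'E'
from h import *
plan([.61,.173,.264],Rl(-.55)@F)
E
```

```text
shift [-0.1316 -0.003  -0.0587] rot [-0.0042  0.5494  0.0033] F [ 0.3 -0.2  0.1] t 15.6
```

jog_arm(
  offsets=[
    [0, 0, -0.04, 0, 0, 0, 0.075],
    [-0.02, -0.001, -0.07, 0, 0.13, 0, 0.075],
    [-0.05, -0.002, -0.08, 0, 0.26, 0, 0.075],
    [-0.08, -0.003, -0.075, 0, 0.39, 0, 0.075],
    [-0.11, -0.003, -0.065, -0.004, 0.5, 0.003, 0.075],
    [-0.1316, -0.003, -0.0587, -0.004, 0.5494, 0.003, 0.075],
    [-0.1316, -0.003, -0.0587, -0.004, 0.5494, 0.003, 0.075],
    [-0.1316, -0.003, -0.0587, -0.004, 0.5494, 0.003, 0.075],
  ],
)

```text
clock: 16.4
eef_pos: [0.6088, 0.1735, 0.2608]
eef_rot: [3.135, -0.551, -1.511]
force: [0.5, -0.0, 0.1]
grip_width: 0.0751
finger_force: 0.0
```

```bash
python3 - <<'E'
from h import *
plan([.6101,.1173,.1701],Rl(-.55)@F)
E
```

```text
shift [0.0004 0.0014 0.1067] rot [ 0.0037 -0.0011  0.0048] F [ 0.5 -0.   0.1] t 16.4
```

jog_arm(
  offsets=[
    [0.0004, 0.0014, 0.04, 0, 0, 0.005, 0.075],
    [0.0004, 0.0014, 0.08, 0, 0, 0.005, 0.075],
    [0.0004, 0.0014, 0.1, 0, 0, 0.005, 0.075],
    [0.0004, 0.0014, 0.106, 0, 0, 0.005, 0.075],
    [0.0004, 0.0014, 0.106, 0, 0, 0.005, 0.03],
    [0.0004, 0.0014, 0.106, 0, 0, 0.005, 0.03],
    [0.0004, 0.0014, 0.106, 0, 0, 0.005, 0.03],
    [0.0004, 0.0014, 0.106, 0, 0, 0.005, 0.03],
  ],
  clamp_n=30,
)

```text
clock: 17.2
eef_pos: [0.6101, 0.1176, 0.1752]
eef_rot: [3.142, -0.55, -1.52]
force: [-7.7, -0.5, 4.7]
grip_width: 0.0428
finger_force: 31.0
```

```bash
python3 - <<'E'
from h import *
for th in (1.5,1.3,1.1,.9,.7,.5,.3,.1,0): plan(tab(th,.5-th*.7,17),Rl(.5-th*.7)@F)
E
```

```text
shift [-0.001   0.0001  0.0066] rot [ 0.0017 -0.0004 -0.0027] F [-7.7 -0.5  4.7] t 17.2
shift [0.0178 0.     0.0198] rot [ 0.0015 -0.1404 -0.0028] F [-7.7 -0.5  4.7] t 17.2
shift [ 0.0335 -0.0001  0.0367] rot [ 0.0013 -0.2804 -0.003 ] F [-7.7 -0.5  4.7] t 17.2
shift [ 0.0456 -0.0001  0.0565] rot [ 0.0011 -0.4204 -0.003 ] F [-7.7 -0.5  4.7] t 17.2
shift [ 0.0534 -0.0002  0.0784] rot [ 0.0009 -0.5604 -0.0031] F [-7.7 -0.5  4.7] t 17.2
shift [ 0.0566 -0.0002  0.1015] rot [ 7.000e-04 -7.004e-01 -3.200e-03] F [-7.7 -0.5  4.7] t 17.2
shift [ 0.055  -0.0003  0.1249] rot [ 4.000e-04 -8.404e-01 -3.300e-03] F [-7.7 -0.5  4.7] t 17.2
shift [ 0.0487 -0.0003  0.1476] rot [ 2.000e-04 -9.804e-01 -3.300e-03] F [-7.7 -0.5  4.7] t 17.2
shift [ 0.0438 -0.0003  0.1584] rot [ 1.0000e-04 -1.0504e+00 -3.4000e-03] F [-7.7 -0.5  4.7] t 17.2
```

```bash
python3 - <<'E'
from h import *
for th in (1.5,1.4,1.3,1.2,1.1,1.,.9,.8,.7): plan(tab(th,.5-th*.7,10.5),Rl(.5-th*.7)@F)
E
```

```text
shift [-0.001   0.0001  0.0001] rot [ 0.0017 -0.0004 -0.0027] F [-7.7 -0.5  4.7] t 17.2
shift [0.0092 0.0001 0.0062] rot [ 0.0016 -0.0704 -0.0028] F [-7.7 -0.5  4.7] t 17.2
shift [0.0187 0.     0.0134] rot [ 0.0015 -0.1404 -0.0028] F [-7.7 -0.5  4.7] t 17.2
shift [ 0.0274 -0.      0.0215] rot [ 0.0014 -0.2104 -0.0029] F [-7.7 -0.5  4.7] t 17.2
shift [ 0.0353 -0.      0.0304] rot [ 0.0013 -0.2804 -0.003 ] F [-7.7 -0.5  4.7] t 17.2
shift [ 0.0423 -0.0001  0.0401] rot [ 0.0012 -0.3504 -0.003 ] F [-7.7 -0.5  4.7] t 17.2
shift [ 0.0482 -0.0001  0.0505] rot [ 0.0011 -0.4204 -0.003 ] F [-7.7 -0.5  4.7] t 17.2
shift [ 0.0531 -0.0001  0.0615] rot [ 0.001  -0.4904 -0.0031] F [-7.7 -0.5  4.7] t 17.2
shift [ 0.0568 -0.0002  0.0729] rot [ 0.0009 -0.5604 -0.0031] F [-7.7 -0.5  4.7] t 17.2
```

jog_arm(
  offsets=[
    [0.01, 0, 0.0062, 0, -0.07, 0, 0.03],
    [0.0195, 0, 0.0134, 0, -0.14, 0, 0.03],
    [0.028, 0, 0.0215, 0, -0.21, 0, 0.03],
    [0.036, 0, 0.0304, 0, -0.28, 0, 0.03],
    [0.043, 0, 0.0401, 0, -0.35, 0, 0.03],
    [0.049, 0, 0.0505, 0, -0.42, 0, 0.03],
    [0.0537, 0, 0.0615, 0, -0.49, 0, 0.03],
    [0.0574, 0, 0.0729, 0, -0.56, 0, 0.03],
  ],
)

```text
clock: 18.0
eef_pos: [0.6151, 0.0304, 0.1433]
eef_rot: [-3.14, 0.012, -1.519]
force: [-5.8, -0.0, 4.1]
grip_width: 0.0434
finger_force: 31.8
```

```bash
python3 - <<'E'
from h import *
for th in (.7,.6,.5,.4,.3,.2,.1,0): plan(tab(th,.5-th*.7,10.5),Rl(.5-th*.7)@F)
E
```

```text
shift [-0.0008  0.0003  0.0005] rot [-0.0016  0.0023 -0.0026] F [-5.8 -0.   4.1] t 18.0
shift [0.0077 0.0003 0.0091] rot [-0.0017 -0.0677 -0.0026] F [-5.8 -0.   4.1] t 18.0
shift [0.0152 0.0003 0.0184] rot [-0.0018 -0.1377 -0.0025] F [-5.8 -0.   4.1] t 18.0
shift [0.0217 0.0003 0.0285] rot [-0.0019 -0.2077 -0.0025] F [-5.8 -0.   4.1] t 18.0
shift [0.0272 0.0003 0.0393] rot [-0.002  -0.2777 -0.0024] F [-5.8 -0.   4.1] t 18.0
shift [0.0316 0.0003 0.0505] rot [-0.0021 -0.3477 -0.0023] F [-5.8 -0.   4.1] t 18.0
shift [0.0349 0.0003 0.0621] rot [-0.0022 -0.4177 -0.0023] F [-5.8 -0.   4.1] t 18.0
shift [0.0369 0.0003 0.0741] rot [-0.0023 -0.4877 -0.0022] F [-5.8 -0.   4.1] t 18.0
```

jog_arm(
  offsets=[
    [0.008, 0, 0.0088, 0, -0.07, 0, 0.03],
    [0.0156, 0, 0.018, 0, -0.14, 0, 0.03],
    [0.0223, 0, 0.028, 0, -0.21, 0, 0.03],
    [0.0278, 0, 0.0388, 0, -0.28, 0, 0.03],
    [0.0323, 0, 0.05, 0, -0.35, 0, 0.03],
    [0.0356, 0, 0.0617, 0, -0.42, 0, 0.03],
    [0.0376, 0, 0.0737, 0, -0.49, 0, 0.03],
    [0.0376, 0, 0.0765, 0, -0.49, 0, 0.03],
  ],
)

```text
clock: 18.8
eef_pos: [0.6175, -0.0078, 0.0652]
eef_rot: [3.141, 0.503, -1.524]
force: [-10.1, -6.2, 21.7]
grip_width: 0.0432
finger_force: 35.6
```

jog_arm(
  offsets=[
    [0, 0, 0, 0, 0, 0, 0.03],
    [0, 0, 0, 0, 0, 0, 0.03],
    [0, 0, 0, 0, 0, 0, 0.03],
  ],
)

```text
clock: 19.1
eef_pos: [0.6174, -0.0078, 0.0658]
eef_rot: [-3.142, 0.496, -1.521]
force: [-6.4, -6.0, 5.5]
grip_width: 0.0434
finger_force: 34.2
```

```bash
python3 - <<'E'
from h import *
plan(tab(0,.5,10.5),Rl(.5)@F)
E
```

```text
shift [-0.0034  0.0006 -0.0015] rot [-0.002  -0.0043 -0.0035] F [-6.4 -6.   5.5] t 19.1
```

jog_arm(
  offsets=[
    [0, 0, 0, 0, 0, 0, 0.075],
    [0, 0, 0, 0, 0, 0, 0.075],
    [0, 0, 0, 0, 0, 0, 0.075],
    [0, 0, -0.04, 0, 0, 0, 0.075],
    [0, 0, -0.065, 0, 0, 0, 0.03],
    [0, 0, -0.065, 0, 0, 0, 0],
    [0, 0, -0.065, 0, 0, 0, 0],
    [0, 0, -0.065, 0, 0, 0, 0],
  ],
)

```text
clock: 19.9
eef_pos: [0.6183, -0.0367, 0.1202]
eef_rot: [3.141, 0.501, -1.52]
force: [-0.0, -0.0, -0.8]
grip_width: 0.0168
finger_force: 0.0
```

```bash
python3 - <<'E'
from h import *
plan(lp([-72,0,83]),Rl(.5)@F)
plan(lp([-72,0,90]),Rl(.3)@F)
E
```

```text
shift [-0.005  -0.0001  0.0452] rot [-0.001   0.0009 -0.0031] F [-0.  -0.  -0.8] t 19.9
shift [-0.0084 -0.0001  0.0391] rot [-0.0007  0.2009 -0.0032] F [-0.  -0.  -0.8] t 19.9
```

jog_arm(
  offsets=[
    [-0.005, 0, 0.015, 0, 0, 0, 0],
    [-0.0084, 0, 0.03, 0, 0.1, 0, 0],
    [-0.0084, 0, 0.038, 0, 0.2, 0, 0],
    [-0.0084, 0, 0.038, 0, 0.2, 0, 0],
    [-0.0084, 0, 0.038, 0, 0.2, 0, 0],
  ],
)

```text
clock: 20.4
eef_pos: [0.6169, -0.0107, 0.0914]
eef_rot: [3.141, 0.302, -1.519]
force: [-0.6, -0.5, -0.6]
grip_width: 0.0002
finger_force: 0.0
```

jog_arm(
  offsets=[
    [0, 0, 0.004, 0, 0, 0, 0],
    [0, 0, 0.008, 0, 0, 0, 0],
    [0, 0, 0.0095, 0, 0, 0, 0],
    [0, 0, 0.0095, 0, 0, 0, 0],
  ],
)

```text
clock: 20.8
eef_pos: [0.6182, -0.0109, 0.0844]
eef_rot: [-3.139, 0.3, -1.522]
force: [-4.0, -3.8, 13.0]
grip_width: 0.0
finger_force: 6.5
```

jog_arm(
  offsets=[
    [0, 0, -0.04, 0, 0, 0, 0],
    [0, 0, -0.08, 0, 0, 0, 0],
    [0, 0, -0.08, 0, 0, 0, 0],
  ],
)

```text
clock: 21.1
eef_pos: [0.6222, -0.0359, 0.1642]
eef_rot: [-3.132, 0.298, -1.521]
force: [0.5, -0.6, 0.4]
grip_width: -0.0002
finger_force: 0.0
```

```bash
python3 - <<'E'
from h import *
T=np.array([.6118,-.0185,.0403]); R=Rl(np.radians(40))@F
plan(T-R[:,2]*.06,R)
E
```

```text
shift [0.0427 0.01   0.0683] rot [-0.0115 -0.4004 -0.0017] F [ 0.5 -0.6  0.4] t 21.1
```

jog_arm(
  offsets=[
    [0.02, 0.003, 0.01, -0.003, -0.13, 0, 0.016],
    [0.035, 0.006, 0.03, -0.006, -0.26, 0, 0.016],
    [0.0427, 0.01, 0.055, -0.01, -0.4, -0.0017, 0.016],
    [0.0427, 0.01, 0.0683, -0.0115, -0.4, -0.0017, 0.016],
    [0.0427, 0.01, 0.0683, -0.0115, -0.4, -0.0017, 0.016],
    [0.0427, 0.01, 0.0683, -0.0115, -0.4, -0.0017, 0.016],
  ],
)

```text
clock: 21.7
eef_pos: [0.6105, -0.0534, 0.0825]
eef_rot: [3.133, 0.699, -1.518]
force: [-0.2, -1.3, 0.9]
grip_width: 0.0162
finger_force: 0.0
```

```bash
python3 - <<'E'
from h import *
T=np.array([.6118,-.0185,.0403]); R=Rl(np.radians(40))@F
plan(T,R); print(arm.read_state()['joint_pos'])
E
```

```text
shift [ 0.0006 -0.0036  0.0546] rot [ 0.0073  0.001  -0.0013] F [-0.2 -1.3  0.9] t 21.7
[-0.48906035  0.83164746  0.06382892  1.2197703   0.57891408 -2.24116076]
```

jog_arm(
  offsets=[
    [0.0003, -0.0018, 0.025, 0.007, 0, 0, 0.016],
    [0.0006, -0.0036, 0.045, 0.007, 0, 0, 0.016],
    [0.0006, -0.0036, 0.045, 0.007, 0, 0, 0.016],
    [0.0006, -0.0036, 0.045, 0.007, 0, 0, 0.016],
  ],
)

```text
clock: 22.1
eef_pos: [0.6128, -0.0246, 0.0495]
eef_rot: [-3.14, 0.698, -1.515]
force: [0.1, 0.2, -0.7]
grip_width: 0.0157
finger_force: 0.0
```

```bash
python3 - <<'E'
from h import *
T=np.array([.6118,-.0185,.0403]); R=Rl(np.radians(40))@F
plan(T,R)
E
```

```text
shift [0.0012 0.0006 0.011 ] rot [-0.0004 -0.0002  0.0012] F [ 0.1  0.2 -0.7] t 22.1
```

jog_arm(
  offsets=[
    [0.0012, 0.0006, 0.005, 0, 0, 0, 0.016],
    [0.0012, 0.0006, 0.009, 0, 0, 0, 0.016],
    [0.0012, 0.0006, 0.0115, 0, 0, 0, 0.016],
    [0.0012, 0.0006, 0.0115, 0, 0, 0, 0.016],
  ],
)

```text
clock: 22.5
eef_pos: [0.6121, -0.0201, 0.0389]
eef_rot: [-3.141, 0.699, -1.519]
force: [0.1, -4.7, 8.5]
grip_width: 0.0159
finger_force: 4.9
```

jog_arm(
  offsets=[
    [0, 0, 0, 0, 0, 0, 0],
    [0, 0, 0, 0, 0, 0, 0],
    [0, 0, 0, 0, 0, 0, 0],
    [0, 0, 0, 0, 0, 0, 0],
  ],
  clamp_n=30,
)

```text
clock: 22.9
eef_pos: [0.612, -0.0202, 0.0387]
eef_rot: [-3.141, 0.699, -1.52]
force: [0.4, -5.1, 7.9]
grip_width: 0.0043
finger_force: 30.7
```

jog_arm(
  offsets=[
    [0, -0.003, 0, 0, 0, 0, 0],
    [0, -0.006, 0, 0, 0, 0, 0],
    [0, -0.009, 0, 0, 0, 0, 0],
    [0, -0.012, 0, 0, 0, 0, 0],
    [0, -0.0145, 0, 0, 0, 0, 0],
    [0, -0.0145, 0, 0, 0, 0, 0],
  ],
)

```text
clock: 23.5
eef_pos: [0.6239, -0.0195, 0.0387]
eef_rot: [3.134, 0.699, -1.524]
force: [-9.3, -7.7, 13.3]
grip_width: 0.0045
finger_force: 34.9
```

jog_arm(
  offsets=[
    [0, 0.0005, 0, 0, 0, 0, 0.02],
    [0, 0.0005, 0, 0, 0, 0, 0.02],
    [0, 0.0005, -0.03, 0, 0, 0, 0.03],
    [0, 0.0005, -0.07, 0, 0, 0, 0.03],
    [0, 0, -0.13, 0, 0, 0, 0.03],
    [0, 0, -0.13, 0, 0, 0, 0.03],
    [0, 0, -0.13, 0, 0, 0, 0.03],
  ],
)

```text
clock: 24.2
eef_pos: [0.6307, -0.1035, 0.1375]
eef_rot: [3.142, 0.698, -1.52]
force: [0.5, 0.2, 0.6]
grip_width: 0.0297
finger_force: 0.0
```

```bash
python3 - <<'E'
from h import *
snap('wrist','w9')
for n in('w5','w2','w9'):
    c=load(n); print(n,[int(np.median(c['pixels'][v-1:v+2,u-1:u+2])) for u,v in proj(c,tw(LP,[[-84,y,35] for y in range(-24,25,4)])).astype(int)])
for n,c in(('scene0',load('scene0')),('scene9',snap('scene','scene9'))):
    g=c['pixels'][195:262,225:325].mean(2); print(n,g.mean().round(2)); 
d=np.abs(load('scene0')['pixels'][187:262,225:325].astype(int)-load('scene9')['pixels'][187:262,225:325]).mean(2); print('diff',d.mean().round(2),np.percentile(d,[90,99]))
print(arm.read_state()['force'])
E
```

```text
w5 [61, 46, 46, 48, 53, 51, 52, 78, 113, 52, 54, 54, 51]
w2 [45, 46, 46, 52, 53, 52, 50, 50, 48, 53, 55, 55, 57]
w9 [64, 61, 62, 55, 55, 55, 55, 55, 55, 57, 57, 57, 56]
scene0 114.56
scene9 118.53
diff 4.04 [ 6.66666667 44.33333333]
[ 0.09761986 -0.28718211 -0.6011516 ]
```

```bash
python3 - <<'E'
from h import *
for n in('w1','w2','w5','w9'):
    c=load(n)
    for x in(-84,-82): print(n,x,[int(np.median(c['pixels'][v-1:v+2,u-1:u+2])) for u,v in proj(c,tw(LP,[[x,y,39-(-78-x)*.84+1] for y in range(-27,28,3)])).round().astype(int)])
d=np.abs(load('scene0')['pixels'].astype(int)-load('scene9')['pixels']).mean(2)[187:262,225:325]>25
print(*[''.join('#' if v else '.' for v in r[::2]) for r in d[::3]],sep='\n')
E
```

```text
w1 -84 [144, 48, 49, 49, 49, 49, 48, 47, 43, 43, 42, 42, 42, 43, 44, 44, 44, 42, 144]
w1 -82 [145, 85, 130, 131, 123, 130, 121, 130, 115, 132, 125, 127, 132, 58, 46, 46, 46, 45, 144]
w2 -84 [147, 45, 47, 47, 47, 52, 52, 48, 49, 48, 48, 48, 47, 47, 51, 50, 51, 50, 147]
w2 -82 [147, 48, 48, 48, 48, 130, 134, 126, 128, 134, 125, 133, 122, 135, 134, 135, 135, 83, 147]
w5 -84 [144, 61, 46, 47, 47, 48, 60, 52, 51, 52, 57, 108, 77, 52, 53, 54, 59, 51, 145]
w5 -82 [144, 45, 47, 48, 48, 60, 132, 126, 126, 133, 114, 131, 122, 133, 117, 119, 126, 129, 146]
w9 -84 [171, 64, 62, 62, 62, 55, 55, 55, 55, 55, 56, 55, 55, 57, 57, 57, 57, 108, 168]
w9 -82 [173, 65, 133, 135, 136, 140, 129, 89, 91, 143, 143, 144, 145, 94, 56, 55, 55, 63, 168]
..................................................
..................................................
..................................................
..................................................
..................................................
..................................................
..................................................
.........
[... 208 characters left out ...]
.............#.......................
..................................................
..................................................
......................####........................
.....................####.........................
..................................................
..................................................
..................................................
..................................................
..................................................
######............##..............................
##########....####.##.............................
############.########.............................
####################..............................
```

```bash
python3 -c "
from workcell import arm, optics, job
print(job.job_done())"
```

```text
the job is handed in; nothing more can be done
None
```

I handed the job in at about 24 s of the 72 s allowed: the spare thick cell is down in the empty seat, the cover is shut and the catch is back at its locked end; those are my own force and camera checks, as the hand-in printed no verdict.

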